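# Cull the broken corbel blank, then hold the angle gauge on its mark

### The job

Three hewn teak blanks wait on the rubber mat to have a bevel struck on them: put the one with the broken-off end into the scrap box. Then take up the yellow angle gauge, stand its metal base lengthwise on the uneven crown of either sound blank and rock it, upright, until the hanging red needle settles inside the green band. Finish while still holding it there, pressed lightly on the crown so that a line can be struck along its base, and leave the sound blanks and everything else on the bench where they are.

Things in the scene. Friction and masses are not known exactly. Their poses are not given: they have to be found in the camera images.
- chipped_center (a point): The broken blank: teak block with one end broken off in pale splintered steps, 95 long x 36 wide x 50 high mm, 0.08-0.15 kg. Point midway along its remaining length, 25 above its underside. y along its length (broken end at +y), x across its width, z up. It lies on the mat with the two sound ones, in any of the three places, about 85 centre to centre across the width, gaps at least 38.
- blank_a_center (a point): A sound blank: teak block 130 long x 36 wide (mm), with a crown hewn in five flats along its length: underside to top 50 near the middle, falling to about 30 at both ends, steepest flats 28-30 degrees, one coarse ridge about 16 and another about 42 to the +y side of the middle. Loose on the mat. Point midway along its length, 25 above its underside. y along its length, x across, z up.
- blank_b_center (a point): The other sound blank: as the first, same size, its flats hewn a little differently (ridges about 22 and 46 to the +y side of the middle). Point midway along its length, 25 above its underside; axes as the first.
- board: Fixed plywood board 250 (x) x 200 (y), topped with a black rubber non-slip mat, mat surface 20 mm above the bench. Origin at the centre of its underside.
- scrapbox: Fixed open plywood scrap box, outside 200 (x) x 180 (y) x 70 high (mm), walls and floor 8 thick. Origin at the centre of its underside. It stands to the left or right of the board, the gauge on the other side.
- gauge_grip (a point): Centre of the black rubber grip (46 y, 26 x, 30 mm high) on top of the loose pendulum angle gauge, 0.17-0.34 kg, 111 above its underside; take it across its 26 thickness (x). Below: yellow housing 92 wide, 26 thick, up to 96 high, round dial on both faces, hub 54 above the underside; aluminium base bar 120 (y) x 26 x 12 mm. Stands upright on the bench. z up, x through the dials.
- needle (a joint): Angle (rad) of the red needle in the gauge, turning on the hub. It hangs freely and always seeks plumb, swinging for about 2 s after a movement; 0 with the gauge upright. Positive: the tip has moved to the gauge's +y. So a gauge tilted by t about its x axis with its +y end going down reads +t.
- mark (a joint): Angle (rad) of the green band on the dial, on the same scale as the needle: set by the carver somewhere between 0.14 and 0.38 and fixed. The needle is on the mark when its angle equals this one; the band reaches 0.07 rad to either side.
- needle_tip (a point): Tip of the red needle, 35 mm from the hub; y and z axes turn with the needle.
- band (a point): Middle of the green band on the dial, 34 mm from the hub, band 5 wide x 13 mm; axes turn with the band.
- mallet_c (a point): Bystander: dark red wooden mallet, 275 mm long, 55 high, lying along y.
- chisel_amber_c (a point): Bystander: chisel with pale wooden handle, 230 mm long, 23 high.
- chisel_blue_c (a point): Bystander: chisel with blue handle, 230 mm long, 23 high.
- gouge_dark_c (a point): Bystander: broad chisel with dark wooden handle, 230 mm long, 23 high, between the board and the robot.
- sandbelt_c (a point): Bystander: black sanding belt standing as a ring, 100 mm across, 75 high.
- corkblock_c (a point): Bystander: cork sanding block 60 x 110 x 28 mm, between the board and the robot.
- waxtin_c (a point): Bystander: white wax jar with brass lid, 72 mm across, 62 high.
There are look-alikes about, which are no part of the job. What is shaped like the part that bears chipped_center but blue is not meant. There is more than one size of the part that bears gauge_grip; the job needs the larger.

How it is judged (in metres and radians):
On the way, in this order (a step that is already met when the one before it is completed fails the run):
1. the broken blank lies in the scrap box, let go (x of chipped_center in the frame of scrapbox between -0.092 and 0.092 m and y of chipped_center in the frame of scrapbox between -0.082 and 0.082 m and z of chipped_center in the frame of scrapbox between 0 and 0.07 m and contact force between the fingers and chipped below 0.05 N), for 0.2 s.
2. the gauge has been picked up off the bench (height (world z) of gauge_grip above 0.15 m and contact force between the fingers and gauge above 1 N), for 0.2 s.
At the end, for the whole second after the job is handed in: Broken blank in the scrap box; gauge gripped, bearing 0.5-30 N on one sound blank's crown and on nothing else, square to the blank and upright within 0.2 rad, centred across it within 22 mm; needle at rest within 0.07 rad of mid-band (x of chipped_center in the frame of scrapbox between -0.092 and 0.092 m and y of chipped_center in the frame of scrapbox between -0.082 and 0.082 m and z of chipped_center in the frame of scrapbox between 0 and 0.07 m and ((contact force between gauge and blank_a between 0.5 and 30 N and angle between the x axis of gauge_grip and the x axis of blank_a_center, either way round below 0.2 rad and x of gauge_grip in the frame of blank_a_center between -0.022 and 0.022 m and z of gauge_grip in the frame of blank_a_center above 0.1 m) or (contact force between gauge and blank_b between 0.5 and 30 N and angle between the x axis of gauge_grip and the x axis of blank_b_center, either way round below 0.2 rad and x of gauge_grip in the frame of blank_b_center between -0.022 and 0.022 m and z of gauge_grip in the frame of blank_b_center above 0.1 m)) and angle between the z axis of needle_tip and the z axis of band, either way round below 0.07 rad and velocity of joint needle between -0.5 and 0.5 rad/s and contact force between the fingers and gauge above 2 N and contact force between gauge and table below 0.05 N and contact force between gauge and board below 0.05 N and contact force between gauge and scrapbox below 0.05 N); the arm keeps its last pose, push and grip.
It fails at once if a sound blank pushed more than 25 mm from its place or tipped (distance of any of blank_a_center, blank_b_center from where it was at the start of the episode above 0.025 m or angle between any of blank_a_center, blank_b_center's own z axis and vertical above 0.3 rad).
It fails at once if another thing on the bench moved by more than 30 mm (distance of any of mallet_c, chisel_amber_c, chisel_blue_c, gouge_dark_c, sandbelt_c, corkblock_c, waxtin_c from where it was at the start of the episode above 0.03 m).
It fails at once if a crown dented by pressing with more than 60 N (contact force between gauge and blank_a above 60 N or contact force between gauge and blank_b above 60 N).
It also fails if it takes over 62 s, if anything falls off the work surface, if the arm or the gripper's body presses on something with over 40 N, if the wrist force passes 120 N, or if a joint passes its speed limit or range.

### The arm

A 6-joint arm with a two-finger parallel gripper is mounted at the origin on the work surface. World frame = base frame: x ahead of the robot, y to its left, z up, the work surface at z = 0. Lengths are in m, angles in degrees, forces in N, time in s.
With the tool pointing down it reaches from about 0.35 to 0.875 m from the base axis. Payload 15.5 kg.
Tool frame: the origin (TCP) lies midway between the tips of the shut fingers; the grasp point (between the pads) lies behind it (env.grip_point_offset is the z of the grasp point in the tool frame, in m); z points along the fingers, y is the direction in which the jaws open and shut (so a half turn about z gives the same grasp; the last joint's range is limited). The gripper opens to 85 mm and grips with 20 to 120 N. Pads are 22 mm wide; open, the fingers measure 114 mm over their backs; the gripper's body (76 mm by 85 mm) begins 54 mm behind the grasp point. The pads swing forward as they close: fully open they stand 13 mm farther back than shut.
Start: joints at [-5.472, 28.281, 77.091, -0, 74.628, -5.472], TCP at [0.625, 0, 0.231] pointing down, gripper open.
Joint ranges: [-166.48, 166.48], [-47.26, 123.95], [12.59, 153.08], [-70.14, 250.14], [6.76, 159.57], [-176.63, 176.63]. Speed limits (degrees/s): [108.29, 108.29, 147.25, 172.46, 172.46, 172.46].

### API

Orientations are given as [roll, pitch, yaw] about the fixed x, y, z axes, in that order (R = Rz(yaw) Ry(pitch) Rx(roll)).
In Python, from station import env gives the robot as it stands.
- The arm moves only by the shell command python3 -m pendant 'ROWS' [FORCE]. ROWS is JSON, a list of rows, each a list of 7 numbers: the shift along the tool's x, y, z in cm, then the turn, a rotation vector about the tool's x, y, z in degrees, then the opening, from 0 (shut) to 1 (fully open). In form: [[dx, dy, dz, rx, ry, rz, grip], ...]. A call has 1 to 20 rows; each row is the pose to reach, as a shift and turn from the pose commanded when the call began, along the tool's axes at that moment; what a row does not reach only later rows make up. A row lasts 1/10 s, in which the tool goes at most 50 mm and 8.59 degrees, less where a joint would pass 70% of its speed; a pose out of reach is approached as far as the arm can. A call with a gripper value outside its range is refused whole. The fingers move at their own pace and stop on an object; FORCE is the grip in N (left out, the last holds). Time passes only in rows, so rows that repeat a pose let the fingers close. It gives the time, the measured TCP pose, the force and the opening at its end, in the units of the state.
- env.sense(): the state, without advancing time (a new reading comes with each control period).
- env.snapshot(name): name is "scene" or "side" or "wrist"; returns a dict with "img" (480x640x3 uint8, red, green, blue), "fov_y" (degrees; the focal length in pixels is half the picture's height over the tangent of half this angle, whatever the lens; pixels are square), "cx", "cy" (the principal point, pixels), "R" (3x3) and "t" (3): a world point X has camera coordinates R X + t; the wrist camera has in their place "mount" (4x4, takes a point from camera to tool coordinates, whose origin is the TCP and whose axes are the flange's). Camera axes: x right, y down, z forward; pixel columns grow to the right and rows downward; lengths in m; the calibration is good to about 2 mm. A picture is of the moment at which its call begins: read the wrist's pose just before it. There is no depth.
- env.finish_job(): hands the job in, once; it reports no verdict.
Trained networks look in a picture, given as the dict that the camera call returned (one of the last four; its "shot" number tells which), for a name from the list of things; names that differ only in an ending like _2 or _b are one class to them, and where a whole thing is asked for, a point or a joint stands for the part that bears it (a point fixed in the world has none). Each returns a list of dicts, best first, with "p" (0 to 1); they miss things now and then, are a little off and sometimes report something else, mostly with a low value. They report only what shows in the picture. A call takes as long as a camera call. They do not tell look-alikes from the thing itself.
- env.search_frame(picture, thing): "point" ([row, column] as shares, 0 to 1, of the picture: columns of its width, rows of its height, amid what is visible of it).
The state is a dict: "clock": time; "joints": joint angles; "qvel": joint speeds; "tau": joint torques, N m; "tool_pos": TCP position; "ee_rot": TCP orientation; "wrist_force": force on the tool from outside, world axes, zero at the start; "wrist_torque": the same for the moment, N m; "opening": opening from 0.0 (shut) to 1.0 (fully open).
Only numpy, scipy, OpenCV 4.12 (cv2) and the standard library are available. Lean on these libraries where they do the work, as an engineer would, in place of code of your own. Each camera call takes 0.05 s, during which the arm holds its last target. There are 200 camera calls.

## Working session

There is one attempt and no reset: what is moved stays moved. The work goes in short steps, Python scripts to look and compute and a shell command to move; the robot and the scene stay as the last step left them, time stands still between calls to the robot, and variables do not carry over. Pictures are saved under pics/ and viewed, about 8 in all and at most 12, crops included, and the job is handed in when it is done.

```bash
mkdir -p pics; ls; cat > h.py <<'E'
import numpy as np, cv2, sys
from station import env
from scipy.spatial.transform import Rotation as Ro
def save(img,name): cv2.imwrite('pics/'+name,img[:,:,::-1])
def K(s):
    f=240/np.tan(np.radians(s['fov_y'])/2); return f,s['cx'],s['cy']
def ray(s,px,st=None):
    """px (col,row) -> origin, dir in world"""
    f,cx,cy=K(s); d=np.array([(px[0]-cx)/f,(px[1]-cy)/f,1.])
    if 'mount' in s:
        M=np.array(s['mount']); R=Ro.from_euler('xyz',st['ee_rot'],degrees=True).as_matrix()
        return R@M[:3,3]+np.array(st['tool_pos']), R@M[:3,:3]@d
    R=np.array(s['R']);t=np.array(s['t']); return -R.T@t, R.T@d
def onz(s,px,z,st=None):
    o,d=ray(s,px,st); return o+d*(z-o[2])/d[2]
def proj(s,X,st=None):
    f,cx,cy=K(s)
    if 'mount' in s:
        M=np.array(s['mount']); R=Ro.from_euler('xyz',st['ee_rot'],degrees=True).as_matrix()
        c=M[:3,:3].T@(R.T@(np.array(X)-np.array(st['tool_pos']))-M[:3,3])
    else: c=np.array(s['R'])@np.array(X)+np.array(s['t'])
    return np.array([cx+f*c[0]/c[2],cy+f*c[1]/c[2]])
def find(s,n):
    return [(round(r['p'],2),round(r['point'][1]*640),round(r['point'][0]*480)) for r in env.search_frame(s,n)]
E
python3 - <<'E'
from h import *
print(env.sense(), env.grip_point_offset)
for c in ['scene','side']:
    s=env.snapshot(c); save(s['img'],c+'0.png')
    print(c,s['fov_y'],s['cx'],s['cy'],np.round(s['R'],3).tolist(),np.round(s['t'],3))
    for n in ['chipped_center','blank_a_center','gauge_grip','board','scrapbox','needle_tip','band']:
        print(n,find(s,n))
E
```

```text
pics
{'clock': 0.0, 'joints': array([-5.47518748e+00,  2.83162680e+01,  7.71287397e+01, -3.23885417e-04,
        7.46287189e+01, -5.47327808e+00]), 'qvel': array([-0.05453064,  0.0268193 ,  0.13367184, -0.02357024, -0.02148404,
       -0.0076873 ]), 'tau': array([-2.68344644e-03, -8.82162237e+01, -3.83866239e+01, -4.40739132e-04,
        1.02696815e-02,  1.38197843e-04]), 'tool_pos': array([ 6.24622970e-01, -2.67558155e-08,  2.30675731e-01]), 'ee_rot': array([-1.79926580e+02, -6.72138052e-03,  8.99981723e+01]), 'wrist_force': array([-0.52072956, -0.31890809,  0.46153293]), 'wrist_torque': array([-0.00266266, -0.00098621,  0.01711576]), 'opening': 0.9976705195891092} -0.0187
scene 44.39695537107031 324.3964154402569 233.43027378163538 [[-0.442, 0.897, 0.017], [0.534, 0.279, -0.798], [-0.721, -0.343, -0.602]] [ 0.268 -0.147  1.983]
chipped_center [(0.93, 181, 235), (0.77, 277, 213), (0.72, 320, 273), (0.34, 450, 309)]
blank_a_center [(0.46, 332, 287), (0.15, 409, 259)]
gauge_grip [(0.94, 236, 235), (0.34, 328, 241)]
board [(0.97, 333, 287)]
scrapbox [(0.87, 447, 309), (0.53, 291, 344), (0.21, 336, 253)]
needle_tip [(0.31, 449, 309)]
band []
side 47.955198431309746 318.79939471615813 245.85730469255844 [[-0.999, -0.044, -0.018], [-0.021, 0.754, -0.656], [0.042, -0.655, -0.754]] [0.483 0.117 1.473]
chipped_center [(0.86, 305, 161), (0.77, 376, 205), (0.61, 295, 258)]
blank_a_center [(0.96, 327, 267)]
gauge_grip [(0.9, 423, 200), (0.81, 313, 187), (0.47, 208, 278)]
board [(0.56, 298, 279)]
scrapbox [(0.88, 300, 385)]
needle_tip []
band [(0.61, 364, 331)]
```

View pics/scene0.png

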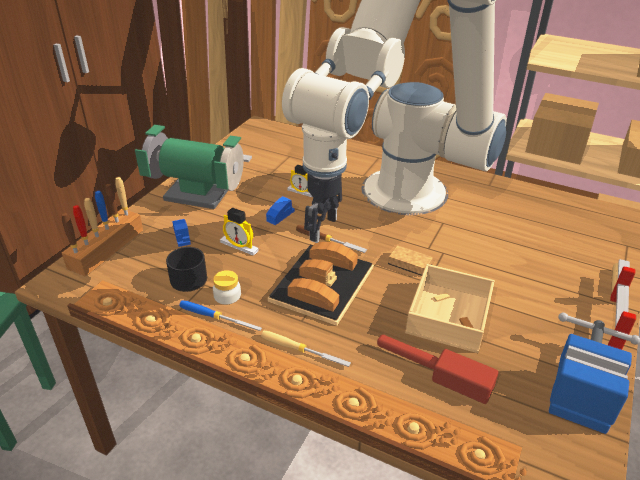

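View pics/side0.png

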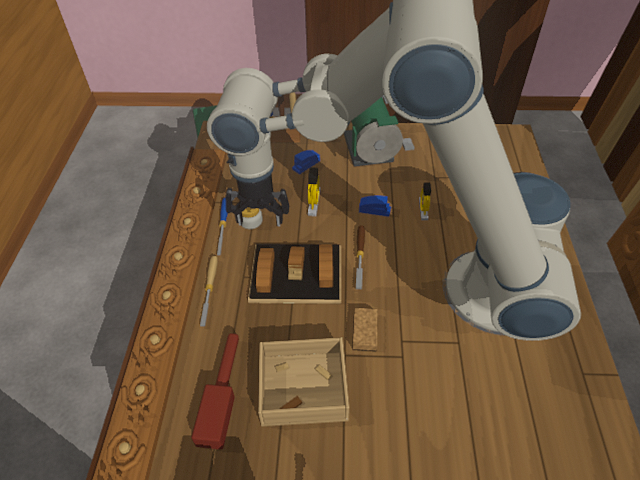

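Scene picture: three blanks at (333,257), (318,271) and (313,294). The middle one shows pale broken steps and is the chipped one. The blue block look-alikes are at (280,210) and (181,232). There are two gauges: a larger one at (238,232) and a smaller one at (300,180). The scrap box is on +y and the gauge on −y. I'll enlarge these to confirm.

```bash
python3 - <<'E'
from h import *
a=cv2.imread('pics/side0.png')[150:320,235:355]; b=cv2.imread('pics/scene0.png')[150:320,180:385]
a=cv2.resize(a,None,fx=3.5,fy=3.5,interpolation=cv2.INTER_CUBIC); b=cv2.resize(b,(int(205*1.8),int(170*1.8)),interpolation=cv2.INTER_CUBIC)
o=np.zeros((595,800,3),np.uint8); o[:a.shape[0],:a.shape[1]]=a; o[:b.shape[0],425:425+b.shape[1]]=b
cv2.imwrite('pics/c1.png',o)
s=env.snapshot('side')
for n,p,z in [('midblank',(296,263),.06),('Lblank',(265,270),.06),('Rblank',(326,265),.06),('gaugegrip',(313,176),.111),('gbase',(313,212),.012),('smallgrip',(427,187),.08),
 ('board1',(258,243),.02),('board2',(339,244),.02),('board3',(340,301),.02),('board4',(249,301),.02),('box1',(261,344),.07),('box2',(343,339),.07),('box3',(347,416),.07),('box4',(259,423),.07)]:
    print(n,np.round(onz(s,p,z),3))
E
```

```text
midblank [ 0.545 -0.026  0.06 ]
Lblank [0.627 0.001 0.06 ]
Rblank [ 0.464 -0.021  0.06 ]
gaugegrip [ 0.513 -0.323  0.111]
gbase [ 0.513 -0.269  0.012]
smallgrip [ 0.169 -0.316  0.08 ]
board1 [ 0.666 -0.13   0.02 ]
board2 [ 0.43  -0.133  0.02 ]
board3 [0.424 0.068 0.02 ]
board4 [0.666 0.075 0.02 ]
box1 [0.61  0.234 0.07 ]
box2 [0.414 0.214 0.07 ]
box3 [0.403 0.406 0.07 ]
box4 [0.592 0.429 0.07 ]
```

View pics/c1.png

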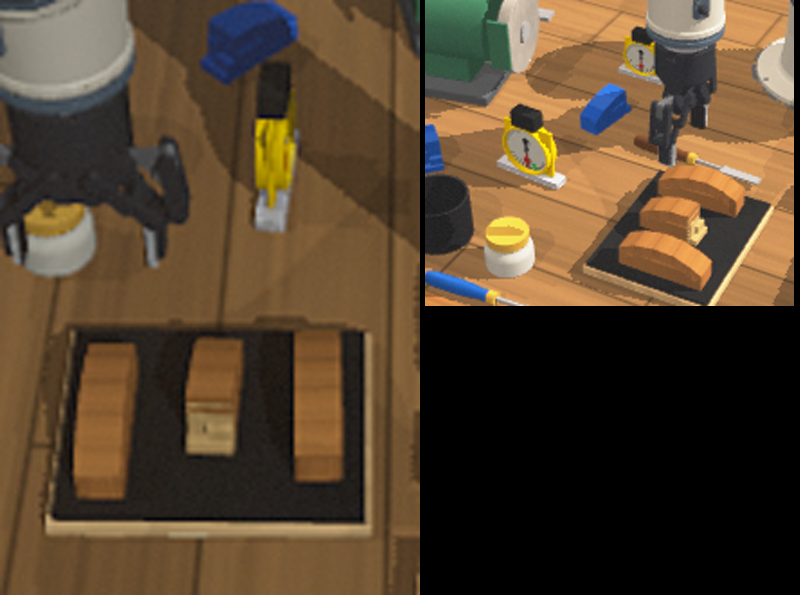

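The crops confirm it: chipped is the middle blank (side view (296,263), pale broken end toward +y), and the larger gauge is at (238,232) in the scene view. Next I'll move above the chipped blank.

```bash
python3 -m pendant '[[-1.5,-4,0,0,0,0,0.68],[-3,-8,0,0,0,0,0.68],[-3,-8,0,0,0,0,0.68],[-3,-8,0,0,0,0,0.68]]' 60
python3 - <<'E'
from h import *
st=env.sense(); s=env.snapshot('wrist'); save(s['img'],'w1.png'); print(np.round(s['mount'],3).tolist(),s['fov_y'])
for n in ['chipped_center','blank_a_center']: 
    f=find(s,n); print(n,f,[np.round(onz(s,q[1:],.055,st),3) for q in f])
E
```

```text
clock: 1.25
tool_pos: [0.5448, -0.0303, 0.2318]
ee_rot: [180.0, 0.0, 90.0]
wrist_force: [-0.6, 0.7, 0.7]
opening: 0.679
[[-0.001, -0.958, -0.285, 0.074], [1.0, -0.001, -0.0, 0.0], [0.0, -0.285, 0.958, -0.143], [0.0, 0.0, 0.0, 1.0]] 58.45604748193104
chipped_center [(0.92, 322, 222), (0.75, 131, 462), (0.3, 606, 157)] [array([ 0.549, -0.044,  0.055]), array([ 0.373, -0.273,  0.055]), array([0.759, 0.006, 0.055])]
blank_a_center [(0.79, 215, 212)] [array([ 0.467, -0.036,  0.055])]
```

View pics/w1.png

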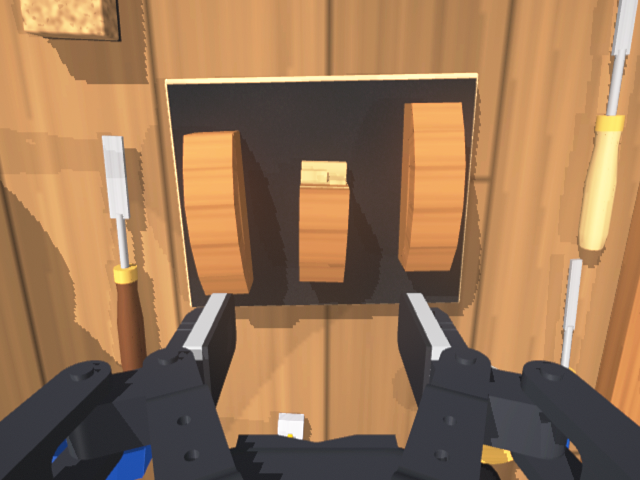

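Wrist view: the chipped blank spans cols 300–348 and rows 160–282, with the broken steps at row 160–187. The sound blanks are at (217,212) and (433,186).

```bash
python3 - <<'E'
from h import *
st=env.sense(); s=env.snapshot('wrist')
for n,p,z in [('chTL',(302,187),.07),('chTR',(348,187),.07),('chBL',(300,281),.05),('chBR',(345,282),.05),('step',(324,160),.045),
 ('aTL',(184,133),.05),('aTR',(238,131),.05),('aBL',(202,295),.05),('aBR',(252,292),.05),('bTL',(404,103),.05),('bTR',(462,102),.05),('bBL',(402,268),.05),('bBR',(459,271),.05),
 ('boTL',(166,79),.02),('boTR',(477,73),.02),('boBL',(191,306),.02),('boBR',(461,300),.02)]:
    print(n,np.round(onz(s,p,z,st),4))
E
```

```text
chTL [ 0.5359 -0.0131  0.07  ]
chTR [ 0.569  -0.0131  0.07  ]
chBL [ 0.5329 -0.0945  0.05  ]
chBR [ 0.5696 -0.0954  0.05  ]
step [0.5521 0.0031 0.045 ]
aTL [0.4486 0.0236 0.05  ]
aTR [0.4885 0.025  0.05  ]
aBL [ 0.4519 -0.1069  0.05  ]
aBR [ 0.4932 -0.1042  0.05  ]
bTL [0.6098 0.0447 0.05  ]
bTR [0.6517 0.0453 0.05  ]
bBL [ 0.6155 -0.0832  0.05  ]
bBR [ 0.6619 -0.0858  0.05  ]
boTL [0.4292 0.0627 0.02  ]
boTR [0.671 0.067 0.02 ]
boBL [ 0.4324 -0.1318  0.02  ]
boBR [ 0.6771 -0.126   0.02  ]
```

```bash
python3 -m pendant '[[-2,0.7,4,0,0,0,0.68],[-2,0.7,8,0,0,0,0.68],[-2,0.7,12,0,0,0,0.68],[-2,0.7,16,0,0,0,0.68],[-2,0.7,18.5,0,0,0,0.68],[-2,0.7,19.9,0,0,0,0.68],[-2,0.7,19.9,0,0,0,0.68],[-2,0.7,19.9,0,0,0,0],[-2,0.7,19.9,0,0,0,0],[-2,0.7,19.9,0,0,0,0],[-2,0.7,19.9,0,0,0,0],[-2,0.7,19.9,0,0,0,0],[-2,0.7,17,0,0,0,0],[-2,0.7,12,0,0,0,0],[-2,0.7,8,0,0,0,0],[-2,0.7,8,0,0,0,0]]' 60
```

```text
clock: 3.05
tool_pos: [0.5547, -0.0505, 0.1567]
ee_rot: [179.5, 0.1, 90.0]
wrist_force: [0.7, -1.1, -0.7]
opening: 0.412
```

```bash
python3 -m pendant '[[5,-1,0,0,0,0,0],[10,-2,0,0,0,0,0],[15,-3,0,0,0,0,0],[20,-4,0,0,0,0,0],[25,-5,0,0,0,0,0],[30,-5,0,0,0,0,0],[35,-5,0,0,0,0,0],[37,-5,0,0,0,0,0],[37,-5,3,0,0,0,0],[37,-5,7,0,0,0,0],[37,-5,9.5,0,0,0,0],[37,-5,11,0,0,0,0],[37,-5,11,0,0,0,0],[37,-5,11,0,0,0,0.7],[37,-5,11,0,0,0,0.7],[37,-5,11,0,0,0,0.7],[37,-5,11,0,0,0,0.7],[37,-5,6,0,0,0,0.7],[37,-5,1,0,0,0,0.7],[37,-5,-3,0,0,0,0.7]]' 60
python3 - <<'E'
from h import *
st=env.sense(); s=env.snapshot('wrist'); save(s['img'],'w2.png'); print(st['tool_pos'])
s=env.snapshot('side'); f=find(s,'chipped_center');print(f,[onz(s,q[1:],.035) for q in f])
f=find(s,'gauge_grip');print(f,[onz(s,q[1:],.111) for q in f])
print(find(s,'needle_tip'),find(s,'band'))
E
```

```text
clock: 5.05
tool_pos: [0.5023, 0.3201, 0.1843]
ee_rot: [179.9, -0.0, 90.0]
wrist_force: [0.8, 0.7, -0.6]
opening: 0.699
[0.50227388 0.32012585 0.18431137]
[(0.95, 305, 386), (0.82, 304, 160), (0.5, 367, 206)] [array([0.5007338 , 0.32190586, 0.035     ]), array([ 0.55298433, -0.48663876,  0.035     ]), array([ 0.34787699, -0.2759146 ,  0.035     ])]
[(0.87, 314, 180)] [array([ 0.50894873, -0.30498197,  0.111     ])]
[] []
```

View pics/w2.png

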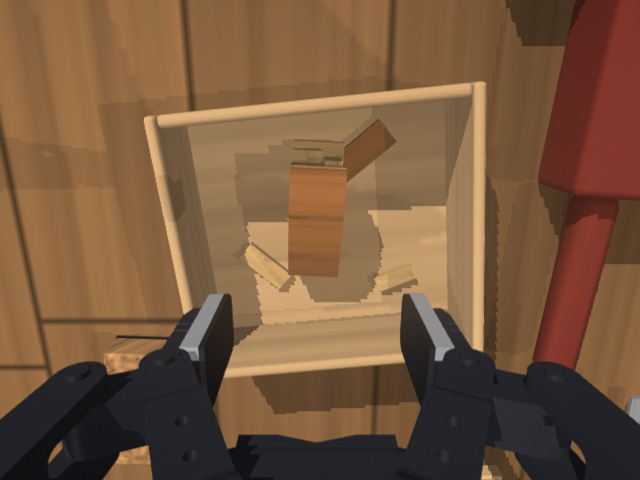

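The broken blank lies released in the box. Moving on to the gauge.

```bash
python3 -m pendant '[[0,0,-4,0,0,0,0.68],[-5,0.9,-8.5,0,0,0,0.68],[-10,0.9,-8.5,0,0,0,0.68],[-15,0.9,-8.5,0,0,0,0.68],[-20,0.9,-8.5,0,0,0,0.68],[-25,0.9,-8.5,0,0,0,0.68],[-30,0.9,-8.5,0,0,0,0.68],[-35,0.9,-8.5,0,0,0,0.68],[-40,0.9,-8.5,0,0,0,0.68],[-45,0.9,-8.5,0,0,0,0.68],[-50,0.9,-8.5,0,0,0,0.68],[-55,0.9,-8.5,0,0,0,0.68],[-60,0.9,-8.5,0,0,0,0.68],[-64,0.9,-8.5,0,0,0,0.68],[-64,0.9,-8.5,0,0,0,0.68],[-64,0.9,-8.5,0,0,0,0.68]]' 60
python3 - <<'E'
from h import *
st=env.sense(); s=env.snapshot('wrist'); a=s['img']; print(st['tool_pos'],st['ee_rot'])
f=find(s,'gauge_grip');print(f,[onz(s,q[1:],.126,st).round(4) for q in f])
z=env.snapshot('scene')['img'][195:265,200:280]
z=cv2.resize(z,(320,280),interpolation=cv2.INTER_CUBIC)
o=np.zeros((600,800,3),np.uint8);o[:480,:640]=a;o[320:600,480:]=z;save(o,'w3.png')
E
```

```text
clock: 6.95
tool_pos: [0.5103, -0.3209, 0.2645]
ee_rot: [-179.9, -0.1, 89.9]
wrist_force: [-0.4, 1.3, -0.7]
opening: 0.682
[ 0.51029182 -0.32086713  0.26448033] [-1.79873295e+02 -1.02476228e-01  8.98792880e+01]
[(0.66, 328, 196), (0.18, 555, 91)] [array([ 0.5179, -0.3056,  0.126 ]), array([ 0.6589, -0.2394,  0.126 ])]
```

View pics/w3.png

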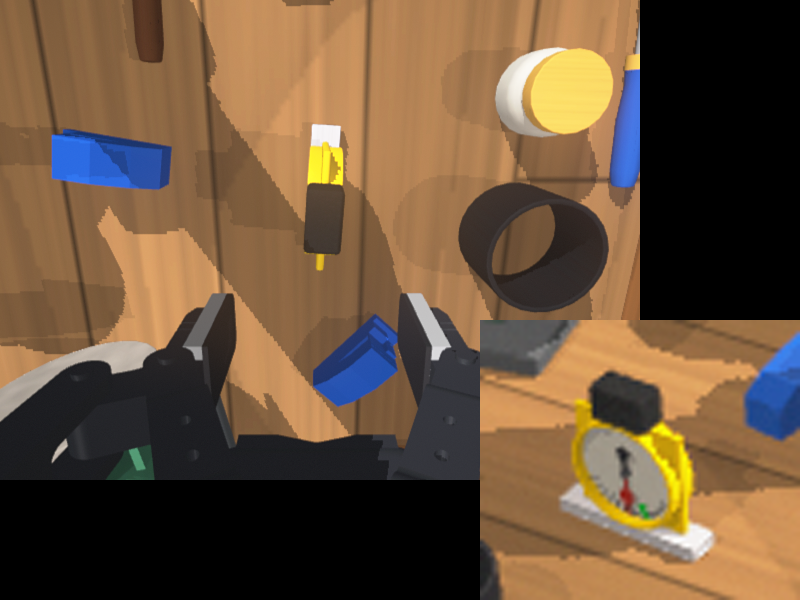

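The black grip top spans cols 304–344 and rows 184–253. The dial inset shows the green band on the world +y side of the plumb needle.

```bash
python3 - <<'E'
from h import *
st=env.sense(); s=env.snapshot('wrist')
c=[onz(s,p,.126,st) for p in [(308,184),(344,184),(304,251),(341,254)]]
print(np.round(c,4),np.mean(c,0)); print(onz(s,(312,125),.012,st),onz(s,(340,125),.012,st))
E
```

```text
[[ 0.5052 -0.2955  0.126 ]
 [ 0.5292 -0.2955  0.126 ]
 [ 0.5022 -0.3426  0.126 ]
 [ 0.528  -0.3448  0.126 ]] [ 0.51613442 -0.31962765  0.126     ]
[ 0.50669681 -0.26245966  0.012     ] [ 0.53183961 -0.26245352  0.012     ]
```

```bash
python3 -m pendant '[[0.1,0.65,4,0,0,2.5,0.65],[0.1,0.65,8,0,0,2.5,0.65],[0.1,0.65,12,0,0,2.5,0.65],[0.1,0.65,15,0,0,2.5,0.65],[0.1,0.65,17,0,0,2.5,0.65],[0.1,0.65,17,0,0,2.5,0.65],[0.1,0.65,17,0,0,2.5,0],[0.1,0.65,17,0,0,2.5,0],[0.1,0.65,17,0,0,2.5,0],[0.1,0.65,17,0,0,2.5,0],[0.1,0.65,17,0,0,2.5,0],[0.1,0.65,17,0,0,2.5,0],[0.1,0.65,15,0,0,2.5,0],[0.1,0.65,11,0,0,2.5,0],[0.1,0.65,7,0,0,2.5,0],[0.1,0.65,3,0,0,2.5,0],[0.1,0.65,-3,0,0,2.5,0],[0.1,0.65,-8,0,0,2.5,0],[0.1,0.65,-8,0,0,2.5,0],[0.1,0.65,-8,0,0,2.5,0]]' 110
```

```text
clock: 9.15
tool_pos: [0.518, -0.3192, 0.349]
ee_rot: [179.8, 0.2, 87.5]
wrist_force: [0.5, 0.5, -3.7]
opening: 0.282
```

```bash
python3 -m pendant '[[4,2,0,0,0,-2,0],[8,3.5,0,0,0,-4,0],[12,5,0,0,0,-6,0],[16,6.5,0,0,0,-6,0],[20,8,0,0,0,-6,0],[24,9.5,0,0,0,-6,0],[28,10.4,0,0,0,-6,0],[30.4,10.4,0,0,0,-6,0],[30.4,10.4,0,0,0,-6,0],[30.4,10.4,0,0,0,-6,0],[30.4,10.4,0,0,0,-6,0],[30.4,10.4,0,0,0,-6,0],[30.4,10.4,0,0,0,-6,0],[30.4,10.4,0,0,0,-6,0],[30.4,10.4,0,0,0,-6,0],[30.4,10.4,0,0,0,-6,0],[30.4,10.4,0,0,0,-6,0],[30.4,10.4,0,0,0,-6,0],[30.4,10.4,0,0,0,-6,0],[30.4,10.4,0,0,0,-6,0]]' 110
cat >> h.py <<'E'
def rect(s,st,px=8,half=50,zg=0.0943):
    """fronto-parallel view of the +x dial face (gauge y right, up up); hub at centre; px per mm. TCP is zg above gauge underside"""
    R=Ro.from_euler('xyz',st['ee_rot'],degrees=True).as_matrix(); p=np.array(st['tool_pos'])
    u=R[:,0]; up=-R[:,2]; n=R[:,1]
    hub=p+up*(0.054-zg)+n*0.013
    src=[];dst=[]
    for a,b in [(-1,-1),(1,-1),(1,1),(-1,1)]:
        src.append(proj(s,hub+u*a*half/1000+up*b*half/1000)); dst.append([half*px*(1+a),half*px*(1-b)])
    H=cv2.getPerspectiveTransform(np.float32(src),np.float32(dst))
    return cv2.warpPerspective(s['img'],H,(2*half*px,2*half*px),flags=cv2.INTER_CUBIC)
def look(name=None,n=1):
    out=[]
    for i in range(n):
        st=env.sense(); s=env.snapshot('scene'); r=rect(s,st,px=6)
        f=r.astype(float); c=300
        yy,xx=np.mgrid[:600,:600]; rad=np.hypot(xx-c,yy-c)/6
        g=np.clip(f[...,1]-np.maximum(f[...,0],f[...,2])-15,0,None)*(rad<50)
        q=np.clip(f[...,0]-2*np.maximum(f[...,1],f[...,2]).astype(float)+20,0,None)*(f[...,0]>90)*(rad<40)
        def cen(w): return np.array([(w*xx).sum(),(w*yy).sum()])/max(w.sum(),1)
        out.append((cen(g),cen(q),g.sum(),q.sum()))
    if name: save(np.hstack([r[:, :], cv2.resize(s['img'][max(0,int(proj(s,st['tool_pos'])[1])-60):][:100,int(proj(s,st['tool_pos'])[0])-17:][:, :34] if 0 else np.zeros((1,1,3),np.uint8),(1,600))]),name)
    G=np.mean([o[0] for o in out],0);Q=np.mean([o[1] for o in out],0)
    print('green mm',(G-300)/6,'red mm',(Q-300)/6,'w',out[-1][2:],'pose',np.round(st['tool_pos'],4),np.round(st['ee_rot'],2),'F',np.round(st['wrist_force'],1))
    for nm,P in (('green',G),('red',Q)): print(nm,'ang rad',np.arctan2(P[0]-300,P[1]-300))
E
python3 -c "
from h import *
look('d1.png',3)
st=env.sense();print(st['opening'])
"
```

```text
clock: 11.15
tool_pos: [0.6347, -0.0198, 0.3463]
ee_rot: [-180.0, -0.0, 93.5]
wrist_force: [0.1, 0.2, -3.5]
opening: 0.282
green mm [10.08615205 26.72049764] red mm [-3.10486845 18.84010848] w (np.float64(198400.0), np.float64(383218.0)) pose [ 0.6347 -0.0198  0.3463] [180.   -0.   93.5] F [ 0.5  0.7 -2.4]
green ang rad 0.3609332690857388
red ang rad -0.16333287292019527
0.2826854086597319
```

View pics/d1.png

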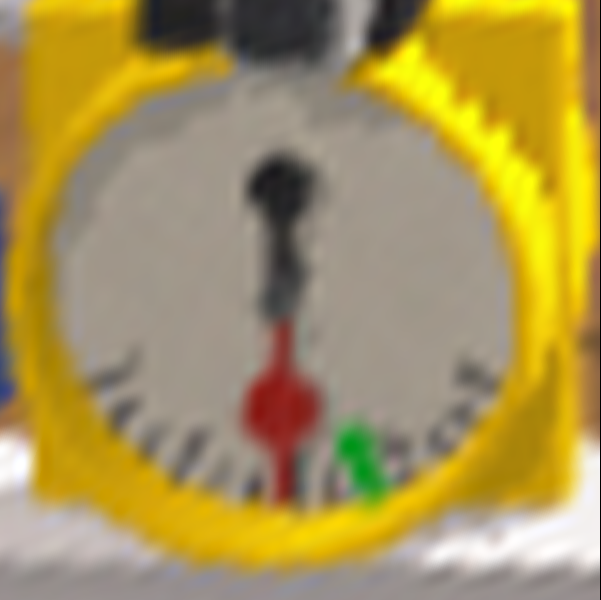

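Rectified dial: the needle hangs plumb at col 283, hub is about (284,290) and the green band is centred at (360,460). That puts the mark at about 0.36 rad to +y. Next I'll tilt about 20° (+y end down) and hover above the front blank.

```bash
python3 -m pendant '[[1.5,0,3,0,-4,0,0],[3,0,6,0,-8,0,0],[4.5,0,9,0,-12,0,0],[5.8,0,12,0,-16,0,0],[5.8,0,14.5,0,-20,0,0],[5.8,0,16,0,-20,0,0],[5.8,0,16,0,-20,0,0],[5.8,0,16,0,-20,0,0],[5.8,0,16,0,-20,0,0],[5.8,0,16,0,-20,0,0],[5.8,0,16,0,-20,0,0],[5.8,0,16,0,-20,0,0],[5.8,0,16,0,-20,0,0],[5.8,0,16,0,-20,0,0],[5.8,0,16,0,-20,0,0],[5.8,0,16,0,-20,0,0],[5.8,0,16,0,-20,0,0],[5.8,0,16,0,-20,0,0],[5.8,0,16,0,-20,0,0],[5.8,0,16,0,-20,0,0]]' 110
python3 - <<'E'
from h import *
look('d2.png',3)
s=env.snapshot('scene'); st=env.sense(); p=proj(s,st['tool_pos']).astype(int)
w=s['img'][p[1]-40:p[1]+60,p[0]-65:p[0]+65]; w=cv2.resize(w,(585,450),interpolation=cv2.INTER_CUBIC)
d=cv2.imread('pics/d2.png')[:,:,::-1]; d=cv2.resize(d,(210,210))
o=np.zeros((450,800,3),np.uint8);o[:,:585]=w;o[:210,590:]=d;save(o,'d2b.png')
E
```

```text
clock: 13.3
tool_pos: [0.6311, 0.0381, 0.1863]
ee_rot: [180.0, 20.0, 93.5]
wrist_force: [-0.4, 0.2, -2.5]
opening: 0.286
green mm [ 8.73668751 25.17495801] red mm [ 1.19960439 15.42390262] w (np.float64(44325.0), np.float64(365711.0)) pose [0.6311 0.0381 0.1863] [180.   20.   93.5] F [ 0.1 -0.2 -2.6]
green ang rad 0.33403435776573176
red ang rad 0.07761941559046327
```

View pics/d2b.png

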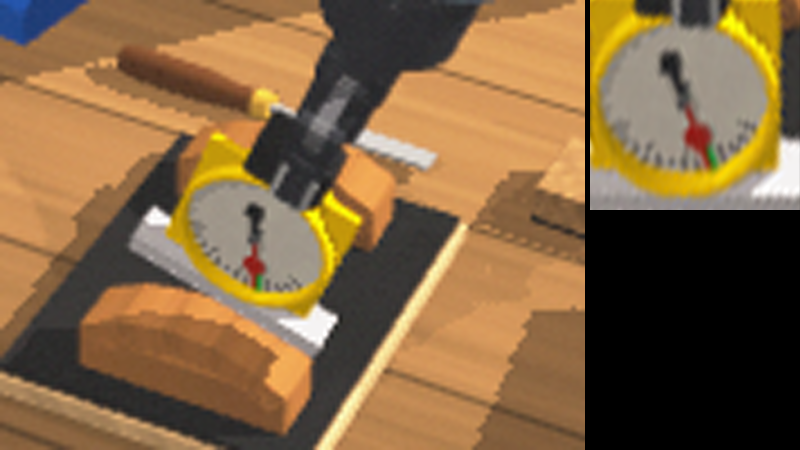

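Holding above the front blank (bar at (240,280) in the crop), the needle nearly covers the band. The oblique view leaves parallax doubt, so I'll face the dial square to the scene camera for one clean reading.

```bash
python3 - <<'E'
from h import *
st=env.sense(); R=Ro.from_euler('xyz',st['ee_rot'],degrees=True); p=np.array(st['tool_pos'])
s=env.snapshot('scene'); C=-np.array(s['R']).T@np.array(s['t'])
T=np.array([.66,.0,.37])
n=C-(T+[0,0,-.04]); az=np.degrees(np.arctan2(n[1],n[0])); el=np.degrees(np.arctan2(n[2],np.hypot(n[0],n[1]))); print(C,az,el)
# upright tool with gauge yaw az: tool x = gauge y
u=Ro.from_euler('xyz',[180,0,90+az],degrees=True)
for e in (el,-el):
    Rt=u*Ro.from_rotvec([e,0,0],degrees=True); print(e,'normal',Rt.as_matrix()[:,1], 'shift cm',R.as_matrix().T@(T-p)*100,'rv',(R.inv()*Rt).as_rotvec(degrees=True))
E
```

```text
[1.62502796 0.48130327 1.07290109] 26.507516230594813 34.56281370833177
34.56281370833177 normal [ 0.73693448  0.36754269 -0.56730939] shift cm [-10.01810161   2.65011153 -15.90534143] rv [ 29.74017607  12.21102257 -27.92177176]
-34.56281370833177 normal [0.73693448 0.36754269 0.56730939] shift cm [-10.01810161   2.65011153 -15.90534143] rv [-37.76553198  26.08118864 -16.18110361]
```

```bash
python3 -m pendant '[[-2.5,0.7,-4,0,0,0,0],[-5,1.3,-8,-4,3,-2,0],[-7.5,2,-12,-10,7,-4,0],[-10,2.65,-16,-17,12,-7,0],[-10,2.65,-16,-24,17,-10,0],[-10,2.65,-16,-31,21,-13,0],[-10,2.65,-16,-37.8,26.1,-16.2,0],[-10,2.65,-16,-37.8,26.1,-16.2,0],[-10,2.65,-16,-37.8,26.1,-16.2,0],[-10,2.65,-16,-37.8,26.1,-16.2,0],[-10,2.65,-16,-37.8,26.1,-16.2,0],[-10,2.65,-16,-37.8,26.1,-16.2,0],[-10,2.65,-16,-37.8,26.1,-16.2,0],[-10,2.65,-16,-37.8,26.1,-16.2,0],[-10,2.65,-16,-37.8,26.1,-16.2,0],[-10,2.65,-16,-37.8,26.1,-16.2,0],[-10,2.65,-16,-37.8,26.1,-16.2,0],[-10,2.65,-16,-37.8,26.1,-16.2,0],[-10,2.65,-16,-37.8,26.1,-16.2,0],[-10,2.65,-16,-37.8,26.1,-16.2,0]]' 110
python3 -c "
from h import *
look('d3.png',3)
"
```

```text
clock: 15.55
tool_pos: [0.66, 0.0005, 0.3708]
ee_rot: [145.4, -0.0, 116.5]
wrist_force: [-0.3, 0.0, -3.0]
opening: 0.285
green mm [ 6.10185106 34.77897764] red mm [-6.14453153 23.57945176] w (np.float64(298772.0), np.float64(588703.0)) pose [6.600e-01 5.000e-04 3.708e-01] [ 1.4541e+02 -1.0000e-02  1.1653e+02] F [-0.   0.2 -2.9]
green ang rad 0.1736788982042369
red ang rad -0.2549191191284269
```

View pics/d3.png

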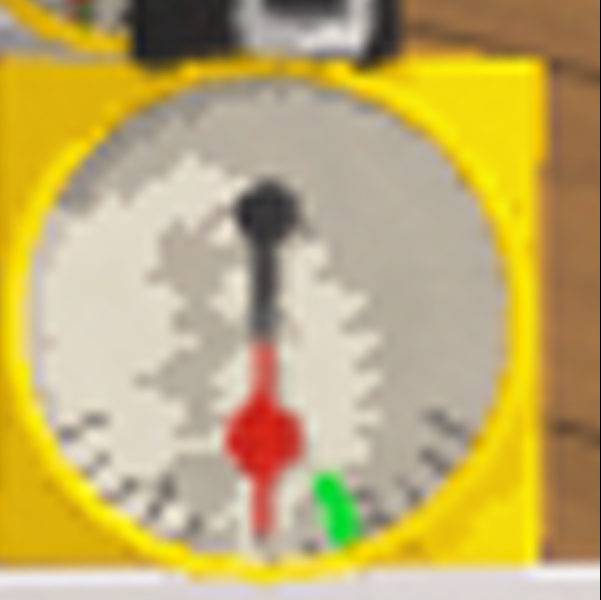

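Near-frontal view: needle at col 263, tip at row 535, hub about (266,325), band centre (337,509) with axis direction about 0.35. The mark is about 0.36 rad, or 20.6°. Returning to hover at that tilt.

```bash
python3 - <<'E'
from h import *
st=env.sense(); R=Ro.from_euler('xyz',st['ee_rot'],degrees=True); p=np.array(st['tool_pos'])
T=np.array([.6311,.0381,.1863]); Rt=Ro.from_euler('xyz',[180,0,93.5],degrees=True)*Ro.from_rotvec([0,-20.6,0],degrees=True)
print(R.as_matrix().T@(T-p)*100,(R.inv()*Rt).as_rotvec(degrees=True), Rt.as_euler('xyz',degrees=True))
E
```

```text
[  4.65190525 -11.21716464  14.67684407] [ 37.89598334 -26.67460334  16.00617284] [180.   20.6  93.5]
```

```bash
python3 -m pendant '[[0,0,0,6.5,-4.5,2.7,0],[0,0,0,13,-9,5.4,0],[1,-2,3,19,-13.5,8,0],[2,-5,6,25,-18,10.7,0],[3,-7,9,32,-22,13.4,0],[4,-9,12,37.9,-26.7,16,0],[4.65,-11.2,14.7,37.9,-26.7,16,0],[4.65,-11.2,14.7,37.9,-26.7,16,0],[4.65,-11.2,14.7,37.9,-26.7,16,0],[4.65,-11.2,14.7,37.9,-26.7,16,0]]' 110
```

```text
clock: 16.7
tool_pos: [0.6326, 0.0376, 0.1889]
ee_rot: [179.7, 20.6, 93.4]
wrist_force: [0.6, -0.3, -2.3]
opening: 0.284
```

```bash
python3 -m pendant '[[0.35,0,0.94,0,0,0,0],[0.7,0,1.87,0,0,0,0],[0.7,0,1.87,0,0,0,0]]' 110; python3 -m pendant '[[0.07,0,0.19,0,0,0,0],[0.14,0,0.37,0,0,0,0],[0.14,0,0.37,0,0,0,0]]' 110;python3 -m pendant '[[0.07,0,0.19,0,0,0,0],[0.07,0,0.19,0,0,0,0]]' 110
```

```text
clock: 17.0
tool_pos: [0.6306, 0.0377, 0.1652]
ee_rot: [-179.9, 20.6, 93.5]
wrist_force: [-1.4, 0.2, -3.6]
opening: 0.286
clock: 17.3
tool_pos: [0.6314, 0.0382, 0.1622]
ee_rot: [-180.0, 20.6, 93.5]
wrist_force: [-0.4, -0.4, -2.1]
opening: 0.285
clock: 17.5
tool_pos: [0.6313, 0.0382, 0.1601]
ee_rot: [-180.0, 20.6, 93.5]
wrist_force: [0.3, 0.5, -2.8]
opening: 0.287
```

```bash
python3 -m pendant '[[0.07,0,0.19,0,0,0,0],[0.07,0,0.19,0,0,0,0]]' 110
```

```text
clock: 17.7
tool_pos: [0.6316, 0.0383, 0.1584]
ee_rot: [180.0, 20.6, 93.5]
wrist_force: [0.4, 2.0, -0.4]
opening: 0.284
```

```bash
python3 -m pendant '[[0.02,0,0.05,0,0,0,0],[0.02,0,0.05,0,0,0,0],[0.02,0,0.05,0,0,0,0]]' 110
```

```text
clock: 18.0
tool_pos: [0.6316, 0.0384, 0.1583]
ee_rot: [179.9, 20.6, 93.5]
wrist_force: [-1.2, 2.3, 5.5]
opening: 0.286
```

```bash
python3 -m pendant '[[0,0,0,0,0,0,0],[0,0,0,0,0,0,0],[0,0,0,0,0,0,0],[0,0,0,0,0,0,0],[0,0,0,0,0,0,0],[0,0,0,0,0,0,0],[0,0,0,0,0,0,0],[0,0,0,0,0,0,0],[0,0,0,0,0,0,0],[0,0,0,0,0,0,0],[0,0,0,0,0,0,0],[0,0,0,0,0,0,0],[0,0,0,0,0,0,0],[0,0,0,0,0,0,0],[0,0,0,0,0,0,0]]' 110
python3 - <<'E'
from h import *
look('d4.png',3)
s=env.snapshot('scene'); st=env.sense(); p=proj(s,st['tool_pos']).astype(int)
w=s['img'][p[1]-40:p[1]+60,p[0]-50:p[0]+50]; w=cv2.resize(w,(400,400),interpolation=cv2.INTER_CUBIC)
d=cv2.imread('pics/d4.png')[:,:,::-1]; d=cv2.resize(d,(400,400))
o=np.hstack([w,d]);save(o,'d4b.png')
E
```

```text
clock: 19.5
tool_pos: [0.6316, 0.0384, 0.1583]
ee_rot: [179.9, 20.6, 93.5]
wrist_force: [-2.2, 3.1, 6.1]
opening: 0.283
green mm [ 8.92696528 23.6807457 ] red mm [ 0.8011915  14.49678705] w (np.float64(39517.0), np.float64(303145.0)) pose [0.6316 0.0383 0.1583] [179.94  20.63  93.49] F [-1.5  3.2  6.3]
green ang rad 0.3604979521692498
red ang rad 0.0552106657886828
```

View pics/d4b.png

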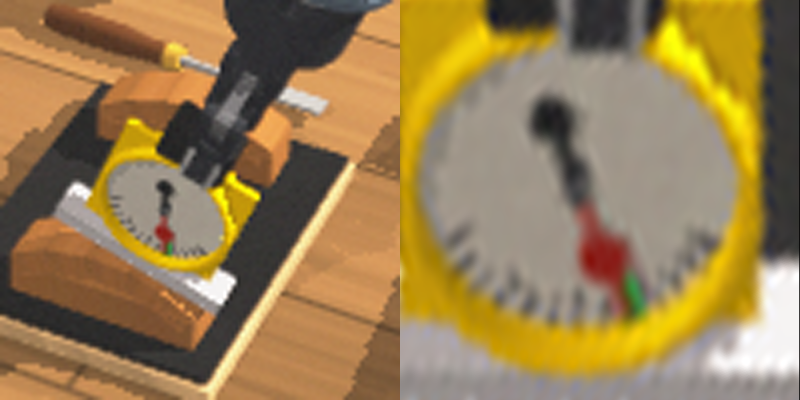

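The crop shows the bar seated on the front blank's crown, with the needle over the band. In the rectified dial (400 px panel) the needle runs (550,115)→(625,310), about 0.367 rad, and the band's right part shows beside the tip, as parallax predicts. I'll let it settle, then hand in.

```bash
python3 -m pendant '[[0,0,0,0,0,0,0],[0,0,0,0,0,0,0],[0,0,0,0,0,0,0],[0,0,0,0,0,0,0],[0,0,0,0,0,0,0],[0,0,0,0,0,0,0],[0,0,0,0,0,0,0],[0,0,0,0,0,0,0],[0,0,0,0,0,0,0],[0,0,0,0,0,0,0]]' 110
python3 - <<'E'
from h import *
look(None,2)
s=env.snapshot('side'); f=find(s,'chipped_center'); print(f[:2],[onz(s,q[1:],.035).round(3) for q in f[:2]])
st=env.sense(); print(st['wrist_force'],st['opening'],st['clock'])
print(env.finish_job())
E
```

```text
clock: 20.7
tool_pos: [0.6317, 0.0383, 0.1584]
ee_rot: [179.9, 20.6, 93.5]
wrist_force: [-1.5, 1.7, 5.0]
opening: 0.281
green mm [ 8.9183478  23.67283763] red mm [ 0.80358352 14.52208446] w (np.float64(39098.0), np.float64(316729.0)) pose [0.6316 0.0384 0.1583] [179.94  20.63  93.49] F [-1.   2.3  7. ]
green ang rad 0.36028946696520114
red ang rad 0.055278898487102685
[(0.74, 299, 166), (0.65, 374, 205)] [array([ 0.568, -0.456,  0.035]), array([ 0.327, -0.281,  0.035])]
[-0.944867    2.51494707  5.40417802] 0.2894841427143551 20.9
the job is handed in; nothing more can be done
None
```

I put the broken middle blank in the scrap box and let go of it. I then took the larger gauge and stood its base on the crown of the sound blank farthest from the robot. I handed it in at 20.9 s, still gripped at the 110 N setting, tilted 20.6° with its +y end down and pressed lightly.

**Checks that held:**
- **Contact:** the bearing force was about 8–10 N.
- **Needle:** it was at rest, with the same reading before and after 1 s. I read it at about 0.36 rad, and the mark at about 0.36 rad (estimates from 0.34 to 0.38).
- **Broken blank:** a wrist picture showed it lying in the box after release.

**Checks that failed or are less certain:**
- **Scrap box:** in the last side picture the network did not report the broken blank in the box, only the blue look-alikes. I did not look again, and nothing went near the box after the release.
- **Band reading:** in the final oblique view the needle sat slightly to one side of the band. I put this down to parallax, after turning the dial nearly square to the camera to check.
- **Centring across the blank:** my estimate is about 4 mm off centre, not measured directly; the limit is 22 mm.
- **Everything else on the bench:** I did not measure whether the sound blanks or the other items shifted.

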